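# Clear away two piles of specimen ware beside the microscope

## Robot

A 6-joint arm with a two-finger parallel gripper is mounted at the origin on the work surface. World frame = base frame: x ahead of the robot, y to its left, z up, the work surface at z = 0. Lengths are in m, angles in rad, forces in N, time in s.
With the tool pointing down it reaches from about 0.2 to 0.875 m from the base axis. Payload 3.4 kg.
Tool frame: the origin (TCP) lies at the very end of the fingers, on their centre line; the grasp point (between the pads) lies behind it (arm.pinch_z is the z of the grasp point in the tool frame, in m); z points along the fingers, y is the line along which they close (so a half turn about z gives the same grasp; the last joint's range is limited). The gripper opens to 94 mm and grips with 3 to 60 N. Pads are 16 mm wide; open, the fingers measure 119 mm over their backs; the gripper's body (75 mm by 177 mm) begins 78 mm behind the grasp point.
Start: joints at [-1.302, 0.276, 1.505, -0, 1.361, -0.121], TCP at [0.219, -0.532, 0.205] pointing down, gripper open.
Joint ranges: [-2.89, 2.89], [-0.75, 2.08], [0.22, 2.7], [-1.18, 4.32], [0.11, 2.71], [-2.7, 2.7]. Speed limits (rad/s): [2.57, 2.57, 3.14, 3.14, 3.14, 3.14].

## Interface

Orientations are given as a rotation vector (axis times angle).
In Python, from cell import telemetry, optics, workorder, arm gives the robot as it stands.
- The arm moves only by the tool servo_tool, never from a script. Its argument "increments" is a list of rows, each an object with "grip": the closure, from -1 (fully open) to 1 (shut); "travel": the shift along the world's x, y, z in cm, a list of three; "twist": the turn about the world's z in units of 6 degrees (1.0 is 6 degrees). In form: [{"grip": grip, "travel": [dx, dy, dz], "twist": twist}, ...]. A call has 1 to 5 rows; each row is the pose to reach, as a shift and turn from the pose commanded when the call began; what a row does not reach only later rows make up. A row lasts 1/8 s, in which the tool goes at most 62.5 mm and 10.7 degrees, less where a joint would pass 70% of its speed; a pose out of reach is approached as far as the arm can. A call with a gripper value outside its range is refused whole. The fingers move at their own pace and stop on an object; the grip force is fixed at half the most. Time passes only in rows, so rows that repeat a pose let the fingers close. It gives the time, the measured TCP pose, the force, the opening and the grip force at its end, in the units of the state.
- telemetry.get_state(): the state, without advancing time (a new reading comes with each control period).
- optics.snapshot(name): name is "scene" or "top" or "wrist"; returns (picture, depth): 384x512x3 uint8, blue, green, red; 384x512 float32, m along the optical axis (not along the pixel's ray), 0 where there is no reading.
- optics.camera_params(name): a dict with "K" (3x3 intrinsics, pixels), "dist_coeffs" ([k1, k2, p1, p2, k3] as OpenCV has them; the pictures are not rectified), "R" (3x3) and "t" (3): a world point X has camera coordinates R X + t; the wrist camera has in their place "tool_from_camera" (4x4, takes a point from camera to tool coordinates, whose origin is the TCP and whose axes are the flange's). Camera axes: x right, y down, z forward; pixel columns grow to the right and rows downward; lengths in m; the calibration is good to about 2 mm. A picture is of the moment at which its call begins: read the wrist's pose just before it. camera_params takes no time and is no camera call.
- workorder.sign_off(): hands the job in; it is judged then, once.
The state is a dict: "time_s": time; "joints": joint angles; "qvel": joint speeds; "joint_efforts": joint torques, N m; "tool_pos": TCP position; "eef_rot": TCP orientation; "wrist_force": force on the tool from outside, world axes, zero at the start; "wrist_torque": the same for the moment, N m; "gripper_width": opening from 0.0 (shut) to 1.0 (fully open); "grip_force": force on a finger pad.
Only numpy, scipy, OpenCV 4.12 (cv2) and the standard library are available. Lean on these libraries where they do the work, as an engineer would, in place of code of your own. Each camera call takes 0.05 s, during which the arm holds its last target. There are 200 camera calls.

## Task

Take the two small piles apart and put all five things away, each upright and flat in its own grey holder on the bench: the wooden slide box in the oblong tray, the square cover-glass box in the square tray, and the aluminium tin, the glass dish and the amber jar in the large, the middle and the small round holder. Carry one thing at a time, never one riding on another, and set each down without dropping it or tipping it over.

Things in the scene. Friction and masses are not known exactly. Their poses are not given: they have to be found in the camera images.
- slidebox: Closed light-wood slide box, a block 100 mm (own x) by 60 mm (own y) by 30 mm high, about 0.15 kg, with a dark seam and a brass clasp on one short end; stands on the bench as the foot of one pile. Loose. Origin at the centre of its underside, z up.
- tin: Closed round aluminium sample tin, 66 mm across and 30 mm high, about 0.12 kg; stands on the bench as the foot of the other pile. Loose. Origin at the centre of its underside, z up.
- dish: Closed clear glass dish with a dark green filling that shows from above as a disc 39 mm across, 46 mm across and 18 mm high, about 0.04 kg, in one rigid piece; at the start it lies in the middle of the slide box or of the tin. Loose. Origin at the centre of its underside, z up.
- coverbox: Closed white square cover-glass box, 40 by 40 mm (sides along own x and y) by 18 mm high, about 0.05 kg; at the start it lies in the middle of the slide box or of the tin, whichever the dish is not on. Loose. Origin at the centre of its underside, z up.
- jar: Amber jar with a black cap, 45 mm high: body 28 mm across up to 33 mm, cap 25 mm across above it, about 0.06 kg; at the start it stands upright on the dish or the cover-glass box, on top of the slide box's pile. Loose. Origin at the centre of its underside, z up.
- slidebox_tray: Holder of the slide box: grey oblong tray, inside 114 mm (own x) by 74 mm (own y). Fixed to the bench. Floor 3 mm thick, rim 4 mm thick and 9 mm high over the bench; origin at the centre of its underside, z up.
- tin_ring: Holder of the tin: the largest of the three grey round holders, inside 80 mm across. Fixed to the bench. Floor 3 mm thick, rim 4 mm thick and 9 mm high over the bench; origin at the centre of its underside, z up.
- dish_ring: Holder of the dish: the middle-sized grey round holder, inside 60 mm across. Fixed to the bench. Floor 3 mm thick, rim 4 mm thick and 9 mm high over the bench; origin at the centre of its underside, z up.
- coverbox_tray: Holder of the cover-glass box: grey square tray, inside 54 by 54 mm (sides along own x and y). Fixed to the bench. Floor 3 mm thick, rim 4 mm thick and 9 mm high over the bench; origin at the centre of its underside, z up.
- jar_ring: Holder of the jar: the smallest grey round holder, inside 42 mm across. Fixed to the bench. Floor 3 mm thick, rim 4 mm thick and 9 mm high over the bench; origin at the centre of its underside, z up.
Things that resemble listed ones, but are neither listed nor needed, are in the scene too. Of the things that look like the slidebox, take the one that is nearest to the robot's base at the start.

How it is judged:
By the outcome, as a careful person would: the job done as asked, in the order asked, and still so for the second after the job is handed in, with the robot touching nothing.
It also fails if it takes over 131 s, if anything falls off the work surface, if the arm or the gripper's body presses on something with over 40 N, if the wrist force passes 120 N, or if a joint passes its speed limit or range.

## Working session

There is one attempt and no reset: what is moved stays moved. The work goes in short steps, Python scripts to look and compute and a tool call to move; the robot and the scene stay as the last step left them, time stands still between calls to the robot, and variables do not carry over. Pictures are saved under pics/ and viewed, at most 14 in all, crops included, and the job is handed in when it is done.

Besides the shell and the picture viewer there is one more tool, called by a JSON object that holds its "api" and its "payload", one argument or row to a line. servo_tool: Moves the arm, as the interface text tells. Its arguments: {"type":"object","properties":{"increments":{"type":"array"}},"required":["increments"]}

```bash
ls; mkdir -p pics; cat > h.py <<'E'
import numpy as np, cv2
from cell import telemetry, optics, workorder, arm
def world_pts(name, uv, z):
    """rays through pixels uv onto plane z (fixed cameras and wrist)"""
    p=optics.camera_params(name); K=np.array(p["K"]); d=np.array(p["dist_coeffs"])
    n=cv2.undistortPoints(np.array(uv,float).reshape(-1,1,2),K,d).reshape(-1,2)
    r=np.c_[n,np.ones(len(n))]
    if name=="wrist":
        s=telemetry.get_state(); T=np.array(p["tool_from_camera"])
        Rt=cv2.Rodrigues(np.array(s["eef_rot"],float))[0]
        Rw=Rt@T[:3,:3]; c=Rt@T[:3,3]+np.array(s["tool_pos"])
    else:
        R=np.array(p["R"]);Rw=R.T; c=-R.T@np.array(p["t"])
    D=r@Rw.T
    return c+D*((z-c[2])/D[:,2])[:,None]
E
python3 - <<'E'
from h import *
print(telemetry.get_state(), arm.pinch_z)
for n in("top","scene"):
    im,d=optics.snapshot(n); cv2.imwrite(f"pics/{n}0.png",im); np.save(f"pics/{n}0.npy",d)
    cv2.imwrite(f"pics/{n}0b.png",cv2.resize(im,(800,600),interpolation=cv2.INTER_CUBIC))
    p=optics.camera_params(n); print(n,p)
print(optics.camera_params("wrist"))
E
```

```text
pics
{'time_s': 0.0, 'joints': array([-1.30201757e+00,  2.76558170e-01,  1.50609690e+00, -2.82620644e-05,
        1.36067827e+00, -1.20990646e-01]), 'qvel': array([-0.00068047, -0.00153766,  0.00018695, -0.00154564, -0.00044104,
       -0.00102216]), 'joint_efforts': array([-1.40173001e-03, -4.04599535e+01, -2.37230980e+01,  7.01838266e-02,
        3.44496639e-02, -1.10050241e-04]), 'tool_pos': array([ 0.21832802, -0.53134133,  0.20464017]), 'eef_rot': array([-3.08041943e+00, -6.08053494e-01,  2.45018049e-04]), 'wrist_force': array([-0.00283524, -0.98697132,  0.51305115]), 'wrist_torque': array([ 0.00452635, -0.02864096,  0.01554111]), 'grip_force': 0.0, 'gripper_width': 0.9962356846447716} -0.0188
top {'K': array([[361.18885905,   0.        , 252.21599215],
       [  0.        , 361.18885905, 190.28312854],
       [  0.        ,   0.        ,   1.        ]]), 'dist_coeffs': array([-0.07432708,  0.        ,  0.        ,  0.        ,  0.        ]), 'R': array([[-2.29599513e-02, -9.99722393e-01, -5.28936413e-03],
       [-9.75324231e-01,  2.35610406e-02, -2.19516564e-01],
       [ 2.19
[... 473 characters left out ...]
81687,  0.55690538, -0.68967887]]), 't': array([-0.36631934, -0.23335423,  1.57079116])}
{'K': array([[294.40548103,   0.        , 259.10712694],
       [  0.        , 294.40548103, 194.12477397],
       [  0.        ,   0.        ,   1.        ]]), 'dist_coeffs': array([-0.04313783,  0.        ,  0.        ,  0.        ,  0.        ]), 'tool_from_camera': array([[ 1.25610581e-03, -9.71318862e-01, -2.37777396e-01,
         6.97586016e-02],
       [ 9.99998895e-01,  1.03110443e-03,  1.07063684e-03,
        -6.96976085e-04],
       [-7.94756432e-04, -2.37778479e-01,  9.71319084e-01,
        -1.79336251e-01],
       [ 0.00000000e+00,  0.00000000e+00,  0.00000000e+00,
         1.00000000e+00]])}
```

View pics/top0b.png

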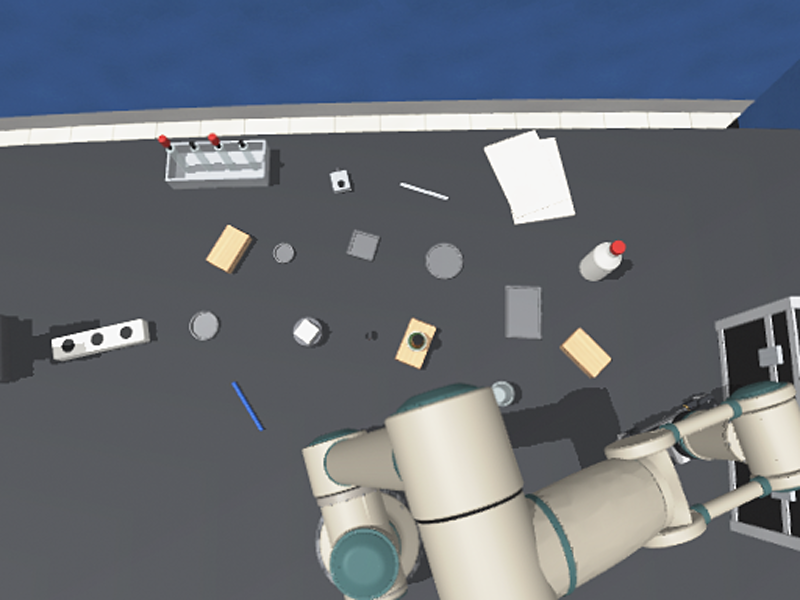

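View pics/scene0b.png

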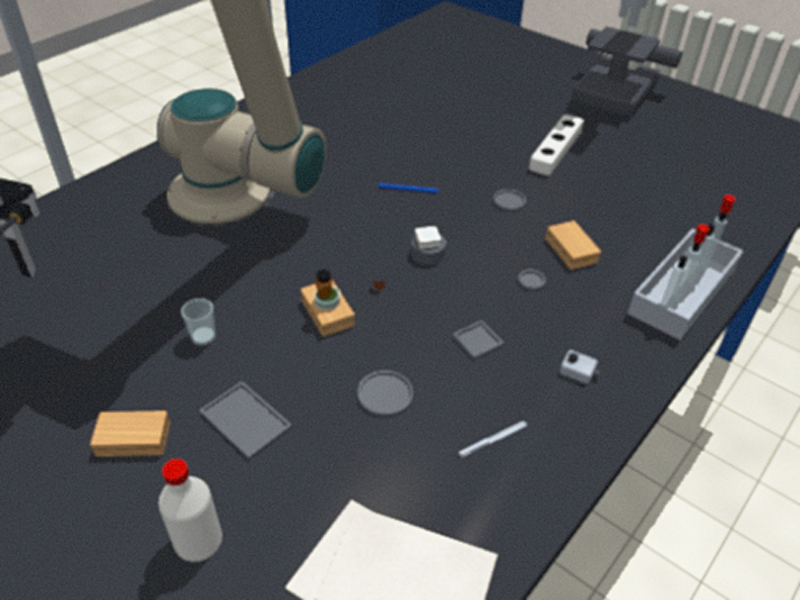

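Top view (800-px scale): the slide box + dish + jar pile is at (416,343) and the tin + cover box pile at (307,332). The holders are: oblong (523,312), square (363,245), large round (444,261), middle round (204,326) and small round (284,253). There are three boxes that look like the slide box: (416,343), (229,248) and (586,352). A small dark-red thing lies at (372,335).

```bash
cat >> h.py <<'E'
def rect(name,mask,z,off=(0,0)):
    c=max(cv2.findContours(mask.astype(np.uint8),cv2.RETR_EXTERNAL,cv2.CHAIN_APPROX_NONE)[0],key=cv2.contourArea)
    w=world_pts(name,c.reshape(-1,2)+np.array(off),z)[:,:2]
    h=cv2.convexHull((w*1000).astype(np.float32))
    (cx,cy),(a,b),t=cv2.minAreaRect(h); (ex,ey),r=cv2.minEnclosingCircle(h)
    if a<b:a,b,t=b,a,t+90
    return dict(rect=np.round([cx,cy,a,b],1),ang=round((t+90)%180-90,1),circ=np.round([ex,ey,2*r],1))
E
python3 - <<'E'
from h import *
im=cv2.imread("pics/top0.png"); hsv=cv2.cvtColor(im,cv2.COLOR_BGR2HSV)
s=.64
def win(u,v,h):
    u,v,h=int(u*s),int(v*s),int(h*s); return slice(v-h,v+h),slice(u-h,u+h),(u-h,v-h)
V=hsv[...,2].astype(int)
print("bench V",V[int(300*s),int(600*s)], [V[int(v*s),int(u*s)] for u,v in((523,312),(363,245),(444,261),(204,326),(284,253))])
for n,u,v,h,z in(("oblong",523,312,36,.009),("square",363,245,26,.009),("large",444,261,30,.009),("mid",204,326,26,.009),("small",284,253,18,.009),("tin",307,332,26,.030)):
    a,b,o=win(u,v,h); m=(V[a,b]>92); print(n,rect("top",m,z,o))
for n,u,v,h in(("pile",416,343,40),("boxL",229,248,40),("boxR",586,352,40)):
    a,b,o=win(u,v,h); H=hsv[a,b]; m=(H[...,1]>70)&(H[...,0]<30)&(H[...,2]>110); r=rect("top",m,.03,o);print(n,r,"dist",np.hypot(*r['rect'][:2]))
a,b,o=win(307,332,22); m=(V[a,b]>225); print("cover",rect("top",m,.048,o))
a,b,o=win(416,343,16); m=(V[a,b]<60); print("cap",rect("top",m,.093,o))
a,b,o=win(372,335,10); m=(V[a,b]<45); print("red",rect("top",m,.0,o))
t=cv2.imread("pics/scene0.png")
A=cv2.resize(im[190:255,165:300],(800,385),interpolation=cv2.INTER_CUBIC)
B=cv2.resize(t[135:225,180:300],(286,215),interpolation=cv2.INTER_CUBIC)
C=np.zeros((600,800,3),np.uint8);C[:385]=A;C[385:,:286]=B;
m=(V>92)[145:240,120:350];C[385:385+190,300:760]=cv2.resize(m.astype(np.uint8)*255,(460,190))[...,None]
cv2.imwrite("pics/crop1.png",C)
E
```

```text
bench V 91 [np.int64(159), np.int64(160), np.int64(158), np.int64(184), np.int64(164)]
oblong {'rect': array([ 495.8, -364. ,  127. ,   86.8]), 'ang': -2.7, 'circ': array([ 495.9, -363.2,  148. ])}
square {'rect': array([667.5,   7.6,  66.9,  66.5]), 'ang': -17.9, 'circ': array([668.2,   7.3,  88.7])}
large {'rect': array([ 622.5, -185.3,   88.9,   88.4]), 'ang': 88.6, 'circ': array([ 623.7, -183.4,   93.1])}
mid {'rect': array([480.8, 380.8,  67.8,  65.7]), 'ang': 45.6, 'circ': array([481. , 381.2,  72.2])}
small {'rect': array([651.8, 197.1,  50.8,  48.2]), 'ang': -24.7, 'circ': array([651.7, 197.7,  51.7])}
tin {'rect': array([458.2, 134.9,  68.3,  64.1]), 'ang': 0.3, 'circ': array([458. , 135.2,  69.8])}
pile {'rect': array([ 424.7, -110.9,  103.5,   61.1]), 'ang': -23.6, 'circ': array([ 426. , -110.9,  114.2])} dist 438.9406565812741
boxL {'rect': array([658.6, 321.8, 102. ,  70.5]), 'ang': -28.8, 'circ': array([658.3, 322.3, 116.7])} dist 733.0137788609434
boxR {'rect': array([ 392.7, -494.3,  103. ,   67.7]), 'ang': 41.9, 'circ': array([ 390.5, -492.5,  117. ])} dist 631.3048233619002
cover {'rect': array([454.5, 133.5,  40. ,  38.9]), 'ang': 52.4, 'circ': array([453.3, 133.7,  52.8])}
cap {'rect': array([ 423.3, -113.2,   18.1,   17.9]), 'ang': -28.2, 'circ': array([ 424.1, -113.4,   20.5])}Traceback (most recent call last):
  File "<stdin>", line 14, in <module>
  File "h.py", line 17, in rect
    c=max(cv2.findContours(mask.astype(np.uint8),cv2.RETR_EXTERNAL,cv2.CHAIN_APPROX_NONE)[0],key=cv2.contourArea)
ValueError: max() iterable argument is empty
```

Slide box candidates, with distance from the base: (416,343) 439 mm, (586,352) 631 mm, (229,248) 733 mm. The pile foot at (416,343) is nearest and carries the dish and jar, so that's the one. I'll move above it and confirm in a close-up.

{"api": "servo_tool", "payload": {
  "increments": [
    {"grip": -1,"travel": [2.5,5.2,0.5],"twist": -1.6},
    {"grip": -1,"travel": [5,10.4,1],"twist": -3.2},
    {"grip": -1,"travel": [7.5,15.6,1],"twist": -4.8},
    {"grip": -1,"travel": [10,20.8,1],"twist": -6.4},
    {"grip": -1,"travel": [12.5,26,1],"twist": -7.7}
  ]
}}

```text
time_s: 0.72
tool_pos: [0.3439, -0.27, 0.2153]
eef_rot: [-3.072, 0.658, 0.0]
wrist_force: [1.6, -0.0, -1.7]
gripper_width: 1.0
grip_force: 0.0
```

{"api": "servo_tool", "payload": {
  "increments": [
    {"grip": -1,"travel": [2.5,5.2,0],"twist": 0},
    {"grip": -1,"travel": [5,10.4,0],"twist": 0},
    {"grip": -1,"travel": [8.1,15.9,0],"twist": 0},
    {"grip": -1,"travel": [8.1,15.9,0],"twist": 0},
    {"grip": -1,"travel": [8.1,15.9,0],"twist": 0}
  ]
}}

```text
time_s: 1.35
tool_pos: [0.4241, -0.1129, 0.2152]
eef_rot: [3.073, -0.647, -0.002]
wrist_force: [-0.5, -0.8, 0.2]
gripper_width: 1.0
grip_force: 0.0
```

```bash
python3 - <<'E'
from h import *
s=telemetry.get_state(); print(s["tool_pos"],s["eef_rot"],s["joints"])
im,d=optics.snapshot("wrist"); cv2.imwrite("pics/w1.png",im); np.save("pics/w1.npy",d)
cv2.imwrite("pics/w1b.png",cv2.resize(im,(768,576)))
E
```

```text
[ 0.42414391 -0.11291108  0.21519666] [ 3.07337629e+00 -6.47293560e-01 -1.53345721e-03] [-4.18078047e-01  6.27370138e-02  1.75050415e+00 -1.00713599e-03
  1.32914119e+00  1.56811849e+00]
```

View pics/w1b.png

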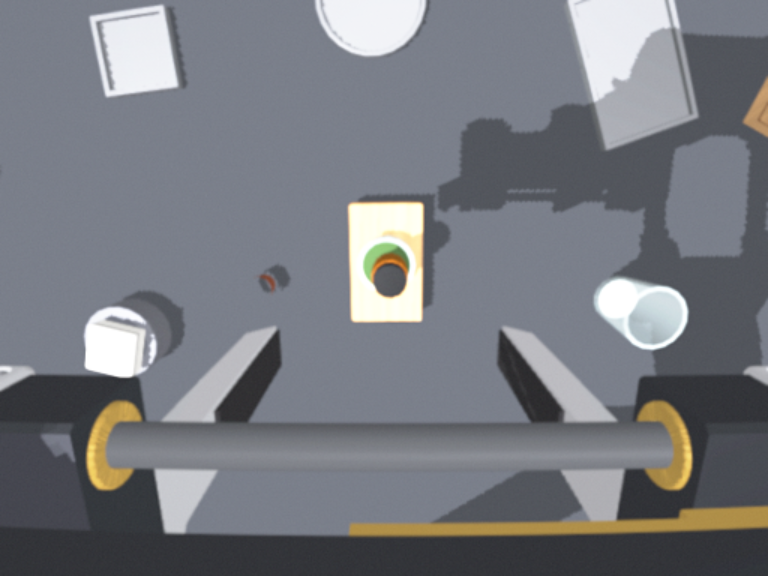

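The close-up shows the pile: the slide box at (349–423, 202–322), the green dish at (388,262) and the jar cap at (390,279). The box is aligned with the gripper. I'll measure it from this view.

```bash
python3 - <<'E'
from h import *
im=cv2.imread("pics/w1.png"); hsv=cv2.cvtColor(im,cv2.COLOR_BGR2HSV); H,S,V=[hsv[...,i].astype(int) for i in range(3)]
W=np.zeros(V.shape,bool); W[120:225,220:295]=1
m=W&(S>50)&(H<30)&(V>120); print("box",rect("wrist",m,.03))
print("jarcap",rect("wrist",W&(V<75)&(np.indices(V.shape)[0]>165),.093))
print("green",rect("wrist",W&(H>35)&(H<85)&(S>60),.048))
L=V>200
for n,r0,r1,c0,c1,z in(("square",0,70,55,125,.009),("cover",205,255,52,98,.048),("tin",200,256,50,110,.03)):
    w=np.zeros_like(W);w[r0:r1,c0:c1]=1
    print(n,rect("wrist",w&(V>(225 if n=="cover" else 150)),z))
E
```

```text
box {'rect': array([ 429.2, -112.1,  101.8,   62.1]), 'ang': -23.8, 'circ': array([ 429.1, -112. ,  116.5])}
jarcap {'rect': array([ 434.8, -122.4,    1. ,    0. ]), 'ang': 66.2, 'circ': array([ 434.8, -122.4,    1. ])}
green {'rect': array([ 436.2, -113.1,   35.6,   24.2]), 'ang': 85.6, 'circ': array([ 430.5, -112.8,   35.9])}
square {'rect': array([669.2,   6.4,  64.6,  64.5]), 'ang': 72.2, 'circ': array([668.9,   6. ,  88.4])}
cover {'rect': array([462.8, 122.5,  62.2,  52.6]), 'ang': -33.7, 'circ': array([462.1, 124.9,  70.7])}
tin {'rect': array([460.1, 133.5,  67.5,  66.8]), 'ang': -31.4, 'circ': array([459. , 138.8,  78.2])}
```

```bash
python3 - <<'E'
from h import *
print(world_pts("wrist",[(260,186),(254,172),(273,172)],.093)[:1], world_pts("wrist",[(260,180)],.081))
im=cv2.imread("pics/top0.png"); 
hsv=cv2.cvtColor(im,cv2.COLOR_BGR2HSV);print(hsv[210:228,258:276,2])
E
```

```text
[[ 0.42755624 -0.11524326  0.093     ]] [[ 0.43125062 -0.11692554  0.081     ]]
[[ 91  90 152 243 247 243 242 243 244 244 242 244 244 244 245 246 245 242]
 [ 91  99 204 251 246 243 245 246 246 245 244 244 245 245 246 246 244 242]
 [ 89 145 242 248 244 245 247 242 229 224 206 208 246 245 246 246 243 243]
 [ 86 179 252 245 229 229 158 104 103 101 113 173 224 202 215 243 244 245]
 [109 215 251 244 194 106 104  86  68  53  61  91 173 227 191 206 244 249]
 [155 245 249 229 126 107  76  53  54  54  51  47  83 163 211 177 214 251]
 [207 252 245 190 112 108  74  55  54  54  54  51  45 120 193 189 183 189]
 [242 249 242 153 117 116  50  57  55  55  56  54  54 102 171 206 188 175]
 [252 247 237 155 116 128  88  57  57  57  56  56  71 114 171 214 189 161]
 [249 244 234 163 105 111 132  56  58  57  56  54  61 106 175 202 178 120]
 [246 241 227 207 120 117 150  85  67  65  69  66  89 141 200 195 172  70]
 [244 244 247 235 174 110 109 124  97  90 102  74 125 193 213 193 171  53]
 [243 244 245 227 213 155 126  94  82  82  88 130 193 203 174 175 114  57]
 [243 245 245 243 226 208 189 159 146 142 147 194 200 176 214 172  62  58]
 [244 245 244 244 244 228 196 219 225 222 212 212 212 234 252 170  55  57]
 [244 244 243 243 245 246 241 244 242 242 245 248 248 250 251  70  57  58]
 [245 244 243 243 244 243 244 246 247 245 244 245 246 249 242  49  58  61]
 [245 244 243 244 245 242 244 246 245 244 244 245 246 245 134  54  57  72]]
```

{"api": "servo_tool", "payload": {
  "increments": [
    {"grip": -1,"travel": [0.2,-0.1,-5],"twist": 0},
    {"grip": -1,"travel": [0.3,-0.1,-10],"twist": 0},
    {"grip": -1,"travel": [0.3,-0.1,-14],"twist": 0},
    {"grip": -1,"travel": [0.3,-0.1,-15.6],"twist": 0},
    {"grip": -1,"travel": [0.3,-0.1,-15.6],"twist": 0}
  ]
}}

```text
time_s: 2.02
tool_pos: [0.4258, -0.1152, 0.0583]
eef_rot: [-3.072, 0.655, 0.006]
wrist_force: [-0.8, -0.5, 0.1]
gripper_width: 1.003
grip_force: 0.0
```

{"api": "servo_tool", "payload": {
  "increments": [
    {"grip": 1,"travel": [0,0,0],"twist": 0},
    {"grip": 1,"travel": [0,0,0],"twist": 0},
    {"grip": 1,"travel": [0,0,0],"twist": 0},
    {"grip": 1,"travel": [0,0,0],"twist": 0},
    {"grip": 1,"travel": [0,0,0],"twist": 0}
  ]
}}

```text
time_s: 2.65
tool_pos: [0.4276, -0.1138, 0.0596]
eef_rot: [3.074, -0.649, 0.0]
wrist_force: [-0.6, -0.3, -0.2]
gripper_width: 0.505
grip_force: 0.0
```

{"api": "servo_tool", "payload": {
  "increments": [
    {"grip": 1,"travel": [0,0,0],"twist": 0},
    {"grip": 1,"travel": [0,0,0],"twist": 0},
    {"grip": 1,"travel": [0,0,0],"twist": 0},
    {"grip": 1,"travel": [0,0,0.5],"twist": 0},
    {"grip": 1,"travel": [0,0,1.5],"twist": 0}
  ]
}}

```text
time_s: 3.28
tool_pos: [0.4272, -0.1137, 0.0747]
eef_rot: [-3.074, 0.65, 0.001]
wrist_force: [-0.2, 0.1, -0.3]
gripper_width: 0.292
grip_force: 30.0
```

{"api": "servo_tool", "payload": {
  "increments": [
    {"grip": 1,"travel": [0,0,5],"twist": 0},
    {"grip": 1,"travel": [2.5,3.5,7],"twist": 0},
    {"grip": 1,"travel": [6,8.3,7],"twist": 0},
    {"grip": 1,"travel": [9,12.4,7],"twist": 0},
    {"grip": 1,"travel": [12,16.6,7],"twist": 0}
  ]
}}

```text
time_s: 3.9
tool_pos: [0.5486, 0.0535, 0.1455]
eef_rot: [3.074, -0.649, 0.002]
wrist_force: [0.3, -1.2, -0.2]
gripper_width: 0.292
grip_force: 30.0
```

{"api": "servo_tool", "payload": {
  "increments": [
    {"grip": 1,"travel": [3,4.1,0],"twist": 0},
    {"grip": 1,"travel": [6,8.3,0],"twist": 0},
    {"grip": 1,"travel": [9,12.4,0],"twist": 0},
    {"grip": 1,"travel": [10.5,14.5,0],"twist": 0},
    {"grip": 1,"travel": [10.5,14.5,0],"twist": 0}
  ]
}}

```text
time_s: 4.53
tool_pos: [0.6532, 0.1987, 0.1444]
eef_rot: [-3.074, 0.646, -0.0]
wrist_force: [-0.6, -0.6, -1.0]
gripper_width: 0.291
grip_force: 30.0
```

```bash
python3 - <<'E'
from h import *
s=telemetry.get_state(); print(s["tool_pos"])
im,d=optics.snapshot("wrist"); cv2.imwrite("pics/w2.png",im)
cv2.imwrite("pics/w2b.png",cv2.resize(im,(768,576)))
E
```

```text
[0.6532041  0.198702   0.14440775]
```

View pics/w2b.png

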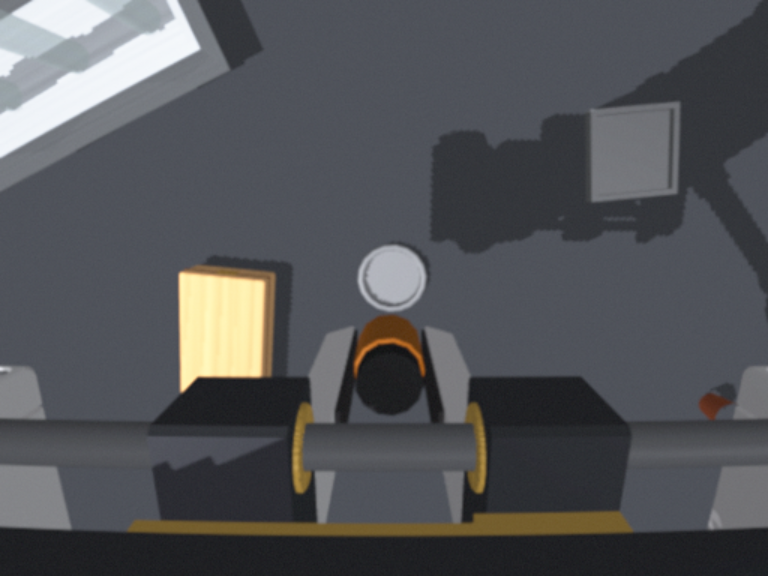

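The jar is upright in the grip at (390,370), with its ring ahead at (392,278). The decoy box is about 85 mm away, clear of the fingers.

```bash
python3 - <<'E'
from h import *
im=cv2.imread("pics/w2.png"); V=im.max(2).astype(int); S=np.ptp(im,2)
w=np.zeros(V.shape,bool); w[155:210,230:295]=1
print(rect("wrist",w&(V>120)&(S<40),.009))
w[:]=0; w[60:140,385:460]=1
print("sq",rect("wrist",w&(V>108)&(S<40),.009))
E
```

```text
{'rect': array([653.7, 196.1,  49.3,  49.1]), 'ang': 66.3, 'circ': array([653.4, 196. ,  50. ])}
sq {'rect': array([667.9,   5.7,  61.8,  61.5]), 'ang': 72.5, 'circ': array([668.2,   6. ,  86.5])}
```

{"api": "servo_tool", "payload": {
  "increments": [
    {"grip": 1,"travel": [0,-0.2,-5],"twist": 0},
    {"grip": 1,"travel": [0,-0.2,-9],"twist": 0},
    {"grip": 1,"travel": [0,-0.2,-11.5],"twist": 0},
    {"grip": 1,"travel": [0,-0.2,-12.5],"twist": 0},
    {"grip": 1,"travel": [0,-0.2,-12.7],"twist": 0}
  ]
}}

```text
time_s: 5.2
tool_pos: [0.6523, 0.1943, 0.0178]
eef_rot: [3.073, -0.651, -0.0]
wrist_force: [0.9, -0.2, -0.0]
gripper_width: 0.292
grip_force: 30.0
```

{"api": "servo_tool", "payload": {
  "increments": [
    {"grip": 1,"travel": [0,0,-0.2],"twist": 0},
    {"grip": 1,"travel": [0,0,-0.2],"twist": 0}
  ]
}}

```text
time_s: 5.45
tool_pos: [0.6531, 0.1951, 0.0166]
eef_rot: [-3.073, 0.649, -0.003]
wrist_force: [0.9, -0.2, -0.4]
gripper_width: 0.291
grip_force: 30.0
```

{"api": "servo_tool", "payload": {
  "increments": [
    {"grip": 1,"travel": [0,0.1,-0.1],"twist": 0},
    {"grip": 1,"travel": [0,0.1,-0.2],"twist": 0},
    {"grip": 1,"travel": [0,0.1,-0.2],"twist": 0}
  ]
}}

```text
time_s: 5.82
tool_pos: [0.6529, 0.1964, 0.0145]
eef_rot: [-3.073, 0.649, -0.002]
wrist_force: [-0.3, 0.4, 5.7]
gripper_width: 0.289
grip_force: 30.0
```

Contact at 5.7 N. Releasing gently.

{"api": "servo_tool", "payload": {
  "increments": [
    {"grip": 0.2,"travel": [0,0,0],"twist": 0},
    {"grip": 0.2,"travel": [0,0,0],"twist": 0},
    {"grip": 0.0,"travel": [0,0,0],"twist": 0},
    {"grip": 0.0,"travel": [0,0,2],"twist": 0},
    {"grip": 0.0,"travel": [0,0,6],"twist": 0}
  ]
}}

```text
time_s: 6.45
tool_pos: [0.6508, 0.1957, 0.0717]
eef_rot: [3.072, -0.649, -0.008]
wrist_force: [0.3, -0.5, -0.9]
gripper_width: 0.501
grip_force: 0.0
```

{"api": "servo_tool", "payload": {
  "increments": [
    {"grip": 0,"travel": [0,0,6],"twist": 0},
    {"grip": -1,"travel": [-3,-4.1,10],"twist": 0},
    {"grip": -1,"travel": [-6,-8.3,10],"twist": 0},
    {"grip": -1,"travel": [-9,-12.4,10],"twist": 0},
    {"grip": -1,"travel": [-12,-16.6,10],"twist": 0}
  ]
}}

```text
time_s: 7.08
tool_pos: [0.5314, 0.0289, 0.1736]
eef_rot: [3.074, -0.649, 0.001]
wrist_force: [1.1, -0.8, 0.4]
gripper_width: 0.886
grip_force: 0.0
```

{"api": "servo_tool", "payload": {
  "increments": [
    {"grip": -1,"travel": [-3,-4.1,0],"twist": 0},
    {"grip": -1,"travel": [-6,-8.3,0],"twist": 0},
    {"grip": -1,"travel": [-9,-12.4,0],"twist": 0},
    {"grip": -1,"travel": [-10.8,-14.4,0],"twist": 0},
    {"grip": -1,"travel": [-10.8,-14.4,0],"twist": 0}
  ]
}}

```text
time_s: 7.7
tool_pos: [0.4235, -0.1148, 0.1735]
eef_rot: [3.072, -0.655, -0.0]
wrist_force: [0.5, 1.0, -0.2]
gripper_width: 1.0
grip_force: 0.0
```

```bash
python3 - <<'E'
from h import *
s=telemetry.get_state(); print(s["tool_pos"])
im,d=optics.snapshot("wrist"); cv2.imwrite("pics/w3.png",im)
t,_=optics.snapshot("top"); cv2.imwrite("pics/t3.png",t)
C=np.zeros((600,800,3),np.uint8); C[:384,:512]=im; C[384:,:400]=cv2.resize(t[130:238,120:320],(400,216))
cv2.imwrite("pics/c3.png",C)
hsv=cv2.cvtColor(im,cv2.COLOR_BGR2HSV); H,S,V=[hsv[...,i].astype(int) for i in range(3)]
W=np.zeros(V.shape,bool); W[110:300,200:320]=1
print("box",rect("wrist",W&(S>50)&(H<30)&(V>120),.03))
print("green",rect("wrist",W&(H>35)&(H<85)&(S>60),.045))
E
```

```text
[ 0.4234828  -0.11484355  0.17354619]
box {'rect': array([ 431. , -109.8,  102. ,   61.7]), 'ang': -23.2, 'circ': array([ 431. , -110.1,  115.9])}
green {'rect': array([ 432.2, -110.3,   36. ,   35.4]), 'ang': -23.8, 'circ': array([ 431.9, -110.3,   36.8])}
```

View pics/c3.png

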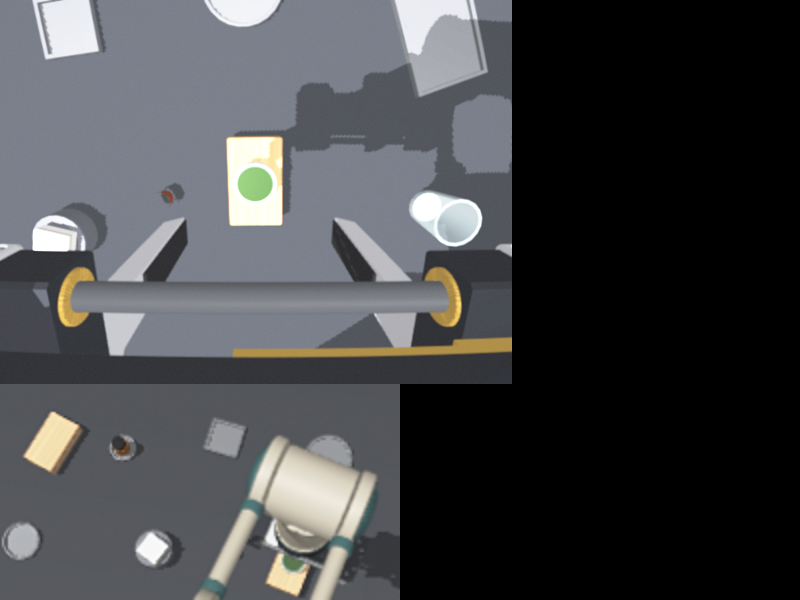

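The jar stands upright in the small ring at (122,447). The dish is centred on the box at (255,184). Now the dish.

{"api": "servo_tool", "payload": {
  "increments": [
    {"grip": -1,"travel": [0.6,0.3,-5],"twist": 0},
    {"grip": -1,"travel": [0.6,0.3,-10],"twist": 0},
    {"grip": -1,"travel": [0.6,0.3,-12.5],"twist": 0},
    {"grip": -1,"travel": [0.6,0.3,-13.5],"twist": 0},
    {"grip": -1,"travel": [0.6,0.3,-13.5],"twist": 0}
  ]
}}

```text
time_s: 8.43
tool_pos: [0.4311, -0.1104, 0.0383]
eef_rot: [-3.074, 0.648, 0.001]
wrist_force: [0.8, 0.2, 0.1]
gripper_width: 1.0
grip_force: 0.0
```

{"api": "servo_tool", "payload": {
  "increments": [
    {"grip": 1,"travel": [0,0,0],"twist": 0},
    {"grip": 1,"travel": [0,0,0],"twist": 0},
    {"grip": 1,"travel": [0,0,0],"twist": 0},
    {"grip": 1,"travel": [0,0,0],"twist": 0},
    {"grip": 1,"travel": [0,0,0],"twist": 0}
  ]
}}

```text
time_s: 9.05
tool_pos: [0.4305, -0.111, 0.0386]
eef_rot: [3.073, -0.65, 0.0]
wrist_force: [-0.8, -0.3, 0.8]
gripper_width: 0.507
grip_force: 0.2
```

{"api": "servo_tool", "payload": {
  "increments": [
    {"grip": 1,"travel": [0,0,0],"twist": 0},
    {"grip": 1,"travel": [0,0,0],"twist": 0}
  ]
}}

```text
time_s: 9.3
tool_pos: [0.4305, -0.111, 0.0386]
eef_rot: [3.073, -0.649, 0.0]
wrist_force: [0.3, -1.9, 2.0]
gripper_width: 0.482
grip_force: 30.0
```

{"api": "servo_tool", "payload": {
  "increments": [
    {"grip": 1,"travel": [0,0,1],"twist": 0},
    {"grip": 1,"travel": [0,0,5],"twist": 0},
    {"grip": 1,"travel": [0.2,3,9.5],"twist": 0},
    {"grip": 1,"travel": [0.8,8,10.5],"twist": 0},
    {"grip": 1,"travel": [1.4,13,10.5],"twist": 0}
  ]
}}

```text
time_s: 9.93
tool_pos: [0.4458, 0.0202, 0.1455]
eef_rot: [-3.073, 0.652, -0.007]
wrist_force: [1.0, 0.0, -0.2]
gripper_width: 0.479
grip_force: 30.0
```

{"api": "servo_tool", "payload": {
  "increments": [
    {"grip": 1,"travel": [0.6,5.5,0],"twist": 0},
    {"grip": 1,"travel": [1.2,11,0],"twist": 0},
    {"grip": 1,"travel": [1.8,16.5,0],"twist": 0},
    {"grip": 1,"travel": [2.4,22,0],"twist": 0},
    {"grip": 1,"travel": [3,27.5,0],"twist": 0}
  ]
}}

```text
time_s: 10.55
tool_pos: [0.4745, 0.2961, 0.144]
eef_rot: [-3.074, 0.649, -0.001]
wrist_force: [1.5, -0.4, -0.7]
gripper_width: 0.481
grip_force: 30.0
```

{"api": "servo_tool", "payload": {
  "increments": [
    {"grip": 1,"travel": [0.4,5,0],"twist": 0},
    {"grip": 1,"travel": [0.7,8.6,0],"twist": 0},
    {"grip": 1,"travel": [0.7,8.6,0],"twist": 0},
    {"grip": 1,"travel": [0.7,8.6,0],"twist": 0}
  ]
}}

```text
time_s: 11.05
tool_pos: [0.481, 0.3793, 0.1434]
eef_rot: [3.072, -0.649, -0.001]
wrist_force: [-0.1, -0.7, -0.7]
gripper_width: 0.479
grip_force: 30.0
```

```bash
python3 - <<'E'
from h import *
s=telemetry.get_state(); print(s["tool_pos"])
im,d=optics.snapshot("wrist"); cv2.imwrite("pics/w4.png",im)
V=im.max(2).astype(int); S=np.ptp(im,2)
m=(V>120)&(S<40)
n,l,st,c=cv2.connectedComponentsWithStats(m.astype(np.uint8))
for i in range(1,n):
    if 800<st[i,4]<20000: print(st[i],rect("wrist",l==i,.009))
cv2.imwrite("pics/w4b.png",cv2.resize(im,(768,576)))
E
```

```text
[0.4810192  0.37933149 0.14342151]
[ 196    0   67   47 2840] {'rect': array([645. , 340. ,  62.6,  42.5]), 'ang': 61.6, 'circ': array([645.8, 339.7,  74.2])}
[   0  287  153   67 5694] {'rect': array([417.7, 668.4, 215.6,  97.6]), 'ang': 66.1, 'circ': array([417. , 668.8, 234.6])}
[ 166  289  187   60 9681] {'rect': array([327.3, 447.7, 228.2,  85.2]), 'ang': 66.4, 'circ': array([342.8, 440.9, 228.2])}
[ 449  288   63   65 3658] {'rect': array([203.3, 184.3,  97.3,  91.4]), 'ang': -23.5, 'circ': array([202.5, 183.2, 131.3])}
```

View pics/w4b.png

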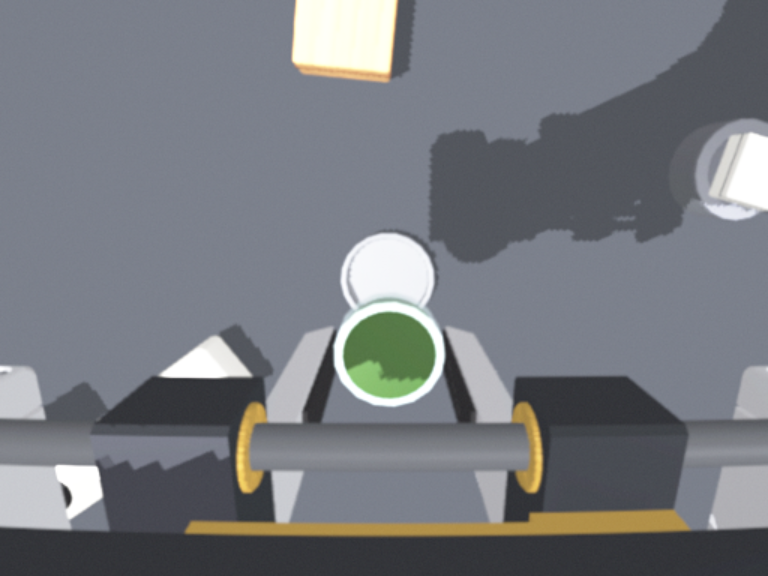

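The dish is held level at (389,355). Its ring centre is near (388,280), and the power strip at (215,345) is about 125 mm off.

```bash
python3 - <<'E'
from h import *
print(world_pts("wrist",[(258.7,186.5),(258.7,155.3),(227.3,183),(290,183)],.009))
E
```

```text
[[0.48241545 0.37981826 0.009     ]
 [0.51348182 0.36608942 0.009     ]
 [0.49978973 0.40948631 0.009     ]
 [0.47221574 0.34708816 0.009     ]]
```

{"api": "servo_tool", "payload": {
  "increments": [
    {"grip": 1,"travel": [0.1,0.1,-5],"twist": 0},
    {"grip": 1,"travel": [0.1,0.1,-9],"twist": 0},
    {"grip": 1,"travel": [0.1,0.1,-11.5],"twist": 0},
    {"grip": 1,"travel": [0.1,0.1,-12.7],"twist": 0},
    {"grip": 1,"travel": [0.1,0.1,-13],"twist": 0}
  ]
}}

```text
time_s: 11.72
tool_pos: [0.4827, 0.3803, 0.0135]
eef_rot: [3.073, -0.651, -0.0]
wrist_force: [-0.4, -0.2, -0.5]
gripper_width: 0.481
grip_force: 30.0
```

{"api": "servo_tool", "payload": {
  "increments": [
    {"grip": 1,"travel": [0,0,-0.1],"twist": 0},
    {"grip": 1,"travel": [0,0,-0.1],"twist": 0}
  ]
}}

```text
time_s: 11.98
tool_pos: [0.4832, 0.3815, 0.0136]
eef_rot: [-3.072, 0.649, -0.002]
wrist_force: [-0.7, 0.8, -0.5]
gripper_width: 0.478
grip_force: 30.0
```

{"api": "servo_tool", "payload": {
  "increments": [
    {"grip": 1,"travel": [0,0,-0.1],"twist": 0},
    {"grip": 1,"travel": [0,0,-0.15],"twist": 0},
    {"grip": 1,"travel": [0,0,-0.15],"twist": 0}
  ]
}}

```text
time_s: 12.35
tool_pos: [0.4827, 0.3813, 0.0116]
eef_rot: [-3.073, 0.649, -0.001]
wrist_force: [-0.3, -0.3, 4.5]
gripper_width: 0.481
grip_force: 30.0
```

{"api": "servo_tool", "payload": {
  "increments": [
    {"grip": -0.1,"travel": [0,0,0],"twist": 0},
    {"grip": -0.3,"travel": [0,0,0],"twist": 0},
    {"grip": -0.3,"travel": [0,0,0],"twist": 0},
    {"grip": -0.3,"travel": [0,0,2],"twist": 0},
    {"grip": -0.3,"travel": [0,0,7],"twist": 0}
  ]
}}

```text
time_s: 12.98
tool_pos: [0.4806, 0.3799, 0.079]
eef_rot: [3.069, -0.649, -0.008]
wrist_force: [0.5, -0.7, 0.4]
gripper_width: 0.65
grip_force: 0.0
```

{"api": "servo_tool", "payload": {
  "increments": [
    {"grip": -1,"travel": [0,0,5],"twist": 0},
    {"grip": -1,"travel": [-0.5,-5,9],"twist": 0},
    {"grip": -1,"travel": [-1.1,-10.5,9],"twist": 0},
    {"grip": -1,"travel": [-1.7,-16,9],"twist": 0},
    {"grip": -1,"travel": [-2.3,-21.5,9],"twist": 0}
  ]
}}

```text
time_s: 13.6
tool_pos: [0.4591, 0.1645, 0.1711]
eef_rot: [3.074, -0.649, 0.001]
wrist_force: [0.7, 0.2, -0.4]
gripper_width: 1.0
grip_force: 0.0
```

{"api": "servo_tool", "payload": {
  "increments": [
    {"grip": -1,"travel": [-0.6,-5.5,0],"twist": 0},
    {"grip": -1,"travel": [-1.2,-11,0],"twist": 0},
    {"grip": -1,"travel": [-1.8,-16.5,0],"twist": 0},
    {"grip": -1,"travel": [-2.4,-22,0],"twist": 0},
    {"grip": -1,"travel": [-2.9,-27.7,0],"twist": 0}
  ]
}}

```text
time_s: 14.22
tool_pos: [0.43, -0.1125, 0.1711]
eef_rot: [3.074, -0.649, 0.001]
wrist_force: [0.0, -0.2, 0.2]
gripper_width: 1.002
grip_force: 0.0
```

{"api": "servo_tool", "payload": {
  "increments": [
    {"grip": -1,"travel": [0,0,0],"twist": 0},
    {"grip": -1,"travel": [0,0,0],"twist": 0}
  ]
}}

```text
time_s: 14.48
tool_pos: [0.4302, -0.1104, 0.1708]
eef_rot: [-3.072, 0.651, 0.001]
wrist_force: [0.3, 0.4, -0.3]
gripper_width: 0.999
grip_force: 0.0
```

```bash
python3 - <<'E'
from h import *
s=telemetry.get_state(); print(s["tool_pos"],s["joints"])
im,d=optics.snapshot("wrist"); cv2.imwrite("pics/w5.png",im)
hsv=cv2.cvtColor(im,cv2.COLOR_BGR2HSV); H,S,V=[hsv[...,i].astype(int) for i in range(3)]
W=np.zeros(V.shape,bool); W[110:300,200:320]=1
print("box",rect("wrist",W&(S>40)&(H<35)&(V>120),.03))
t,_=optics.snapshot("top"); cv2.imwrite("pics/t5.png",t)
C=np.zeros((600,800,3),np.uint8); C[:384,:512]=im; C[384:,:400]=cv2.resize(t[140:248,100:300],(400,216))
cv2.imwrite("pics/c5.png",C)
E
```

```text
[ 0.43022091 -0.11041312  0.17077715] [-4.08825214e-01  1.02864683e-01  1.82040681e+00  8.53052264e-04
  1.21924638e+00  1.57929364e+00]
box {'rect': array([ 429.2, -110.6,  102.6,   62.2]), 'ang': -23.4, 'circ': array([ 429.3, -110.4,  115.8])}
```

View pics/c5.png

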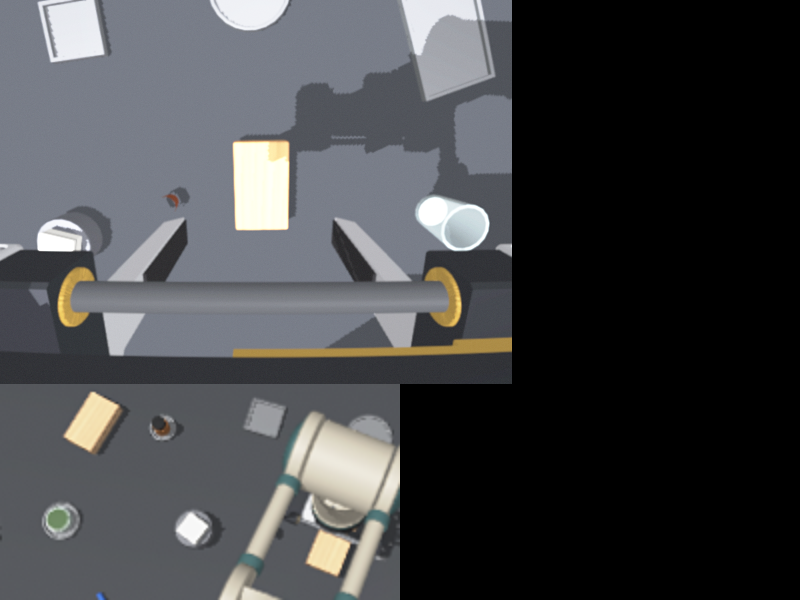

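The dish is down flat in the middle ring at (60,520), and the slide box is clear at (262,185). Picking up the slide box.

{"api": "servo_tool", "payload": {
  "increments": [
    {"grip": -1,"travel": [-0.1,0,-5],"twist": 0},
    {"grip": -1,"travel": [-0.1,0,-10],"twist": 0},
    {"grip": -1,"travel": [-0.1,0,-14],"twist": 0},
    {"grip": -1,"travel": [-0.1,0,-16],"twist": 0},
    {"grip": -1,"travel": [-0.1,0,-16],"twist": 0}
  ]
}}

```text
time_s: 15.2
tool_pos: [0.4284, -0.1089, 0.0098]
eef_rot: [-3.074, 0.645, 0.006]
wrist_force: [-0.2, 0.3, 0.4]
gripper_width: 1.0
grip_force: 0.0
```

{"api": "servo_tool", "payload": {
  "increments": [
    {"grip": 1,"travel": [0,0,0],"twist": 0},
    {"grip": 1,"travel": [0,0,0],"twist": 0},
    {"grip": 1,"travel": [0,0,0],"twist": 0},
    {"grip": 1,"travel": [0,0,0],"twist": 0},
    {"grip": 1,"travel": [0,0,0],"twist": 0}
  ]
}}

```text
time_s: 15.82
tool_pos: [0.4298, -0.1113, 0.0116]
eef_rot: [3.073, -0.649, 0.002]
wrist_force: [-1.4, -0.7, 6.0]
gripper_width: 0.636
grip_force: 30.0
```

{"api": "servo_tool", "payload": {
  "increments": [
    {"grip": 1,"travel": [0,0,0],"twist": 0},
    {"grip": 1,"travel": [0,0,0.5],"twist": 0},
    {"grip": 1,"travel": [0,0,1],"twist": 0}
  ]
}}

```text
time_s: 16.2
tool_pos: [0.4292, -0.1107, 0.021]
eef_rot: [-3.073, 0.65, 0.001]
wrist_force: [-0.1, 0.2, -1.4]
gripper_width: 0.64
grip_force: 30.0
```

{"api": "servo_tool", "payload": {
  "increments": [
    {"grip": 1,"travel": [0,0,5],"twist": 0},
    {"grip": 1,"travel": [0,0,10],"twist": 0.5},
    {"grip": 1,"travel": [1.3,-5,13],"twist": 1.5},
    {"grip": 1,"travel": [2.6,-10,13],"twist": 2.5},
    {"grip": 1,"travel": [3.9,-15,13],"twist": 3.5}
  ]
}}

```text
time_s: 16.82
tool_pos: [0.4689, -0.2622, 0.1518]
eef_rot: [3.14, -0.073, 0.002]
wrist_force: [0.0, 1.4, -1.2]
gripper_width: 0.634
grip_force: 30.0
```

{"api": "servo_tool", "payload": {
  "increments": [
    {"grip": 1,"travel": [1.3,-5,0],"twist": 0},
    {"grip": 1,"travel": [2.8,-10.3,0],"twist": 0},
    {"grip": 1,"travel": [2.8,-10.3,0],"twist": 0},
    {"grip": 1,"travel": [2.8,-10.3,0],"twist": 0}
  ]
}}

```text
time_s: 17.32
tool_pos: [0.4958, -0.3631, 0.1502]
eef_rot: [-3.139, 0.079, 0.002]
wrist_force: [-0.5, 0.3, -2.1]
gripper_width: 0.635
grip_force: 30.0
```

```bash
python3 - <<'E'
from h import *
s=telemetry.get_state(); print(s["tool_pos"],s["eef_rot"])
im,d=optics.snapshot("wrist"); cv2.imwrite("pics/w6.png",im)
cv2.imwrite("pics/w6b.png",cv2.resize(im,(768,576)))
E
```

```text
[ 0.49582518 -0.36312257  0.15024868] [-3.13854857e+00  7.94303926e-02  2.49507153e-03]
```

View pics/w6b.png

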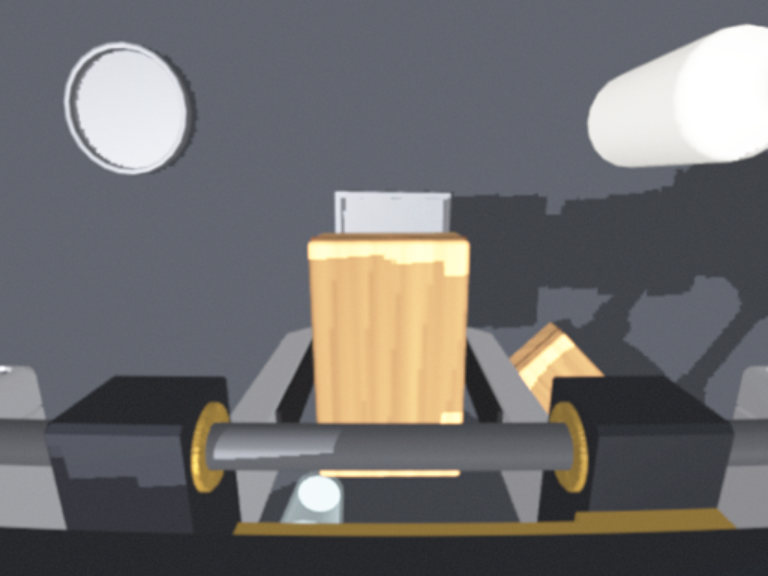

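The box is aligned with the tray, whose far edge shows at (335–451, 192). The large ring is at (129,108). I'll compute the tray centre from its far corners.

```bash
python3 - <<'E'
from h import *
w=world_pts("wrist",np.array([(335.5,192),(451,192)])*2/3,.009)[:,:2]*1000
d=w[1]-w[0]; L=np.linalg.norm(d); d/=L; n=np.array([d[1],-d[0]]); n*=-np.sign(n[0])
print(w,L,"ctr",w.mean(0)+n*61,"edge ang",np.degrees(np.arctan2(n[1],n[0])))
im=cv2.imread("pics/w6.png");V=im.max(2).astype(int); m=np.zeros(V.shape,bool); m[20:120,35:132]=1
print("large",rect("wrist",m&(V>130),.009))
E
```

```text
[[ 560.98100473 -326.90428936]
 [ 557.01017645 -408.91477881]] 82.10656402909775 ctr [ 498.06696795 -364.95945905] edge ang 177.22798676488367
large {'rect': array([ 625.4, -183.6,   88.2,   87.5]), 'ang': 40.5, 'circ': array([ 625.7, -183.6,   88.6])}
```

{"api": "servo_tool", "payload": {
  "increments": [
    {"grip": 1,"travel": [0.2,-0.2,-5],"twist": 0},
    {"grip": 1,"travel": [0.2,-0.2,-9],"twist": 0},
    {"grip": 1,"travel": [0.2,-0.2,-12],"twist": 0},
    {"grip": 1,"travel": [0.2,-0.2,-13.2],"twist": 0},
    {"grip": 1,"travel": [0.2,-0.2,-13.4],"twist": 0}
  ]
}}

```text
time_s: 18.0
tool_pos: [0.4985, -0.3651, 0.0171]
eef_rot: [-3.14, 0.077, 0.0]
wrist_force: [0.4, -1.1, -1.9]
gripper_width: 0.637
grip_force: 30.0
```

{"api": "servo_tool", "payload": {
  "increments": [
    {"grip": 1,"travel": [0,0,-0.1],"twist": 0},
    {"grip": 1,"travel": [0,0,-0.2],"twist": 0},
    {"grip": 1,"travel": [0,0,-0.2],"twist": 0}
  ]
}}

```text
time_s: 18.38
tool_pos: [0.4988, -0.3662, 0.0157]
eef_rot: [3.14, -0.079, 0.002]
wrist_force: [0.3, 0.2, -1.9]
gripper_width: 0.636
grip_force: 30.0
```

{"api": "servo_tool", "payload": {
  "increments": [
    {"grip": 1,"travel": [0,0,-0.1],"twist": 0},
    {"grip": 1,"travel": [0,0,-0.2],"twist": 0},
    {"grip": 1,"travel": [0,0,-0.2],"twist": 0}
  ]
}}

```text
time_s: 18.75
tool_pos: [0.4989, -0.3663, 0.0156]
eef_rot: [3.139, -0.079, 0.002]
wrist_force: [-2.3, 0.9, 11.4]
gripper_width: 0.636
grip_force: 30.0
```

{"api": "servo_tool", "payload": {
  "increments": [
    {"grip": -0.4,"travel": [0,0,0.1],"twist": 0},
    {"grip": -0.7,"travel": [0,0,0.1],"twist": 0},
    {"grip": -0.7,"travel": [0,0,0.1],"twist": 0},
    {"grip": -0.7,"travel": [0,0,2],"twist": 0},
    {"grip": -0.7,"travel": [0,0,7],"twist": 0}
  ]
}}

```text
time_s: 19.38
tool_pos: [0.4967, -0.3644, 0.0807]
eef_rot: [-3.136, 0.079, 0.008]
wrist_force: [0.8, -0.4, 0.3]
gripper_width: 0.851
grip_force: 0.0
```

{"api": "servo_tool", "payload": {
  "increments": [
    {"grip": -1,"travel": [0,0,5],"twist": 0},
    {"grip": -1,"travel": [-0.4,4,9],"twist": 1.5},
    {"grip": -1,"travel": [-0.9,9.5,11],"twist": 3},
    {"grip": -1,"travel": [-1.4,15,11],"twist": 4.5},
    {"grip": -1,"travel": [-1.9,20.5,11],"twist": 6}
  ]
}}

```text
time_s: 20.0
tool_pos: [0.4793, -0.1594, 0.1932]
eef_rot: [3.009, 0.903, 0.001]
wrist_force: [1.2, 0.9, -0.5]
gripper_width: 1.003
grip_force: 0.0
```

{"api": "servo_tool", "payload": {
  "increments": [
    {"grip": -1,"travel": [-0.5,5.5,0],"twist": 1.5},
    {"grip": -1,"travel": [-1,11,0],"twist": 3.2},
    {"grip": -1,"travel": [-1.5,16.5,0],"twist": 3.2},
    {"grip": -1,"travel": [-2,22,0],"twist": 3.2},
    {"grip": -1,"travel": [-2.5,26,0],"twist": 3.2}
  ]
}}

```text
time_s: 20.62
tool_pos: [0.4539, 0.1012, 0.1929]
eef_rot: [-2.819, -1.387, -0.0]
wrist_force: [0.4, -0.5, -0.6]
gripper_width: 0.999
grip_force: 0.0
```

{"api": "servo_tool", "payload": {
  "increments": [
    {"grip": -1,"travel": [0,1,0],"twist": 0},
    {"grip": -1,"travel": [0,1,0],"twist": 0},
    {"grip": -1,"travel": [0,1,0],"twist": 0}
  ]
}}

```text
time_s: 21.0
tool_pos: [0.4548, 0.1078, 0.1929]
eef_rot: [2.82, 1.383, -0.001]
wrist_force: [0.9, -0.2, 0.1]
gripper_width: 1.002
grip_force: 0.0
```

```bash
python3 - <<'E'
from h import *
s=telemetry.get_state(); print(s["tool_pos"],s["eef_rot"],s["joints"])
im,d=optics.snapshot("wrist"); cv2.imwrite("pics/w7.png",im)
t,_=optics.snapshot("top"); cv2.imwrite("pics/t7.png",t)
C=np.zeros((600,800,3),np.uint8); C[:384,:512]=im; C[384:,:400]=cv2.resize(t[140:248,250:450],(400,216))
cv2.imwrite("pics/c7.png",C)
E
```

```text
[0.45480782 0.1078347  0.19286077] [ 2.81980828e+00  1.38326547e+00 -7.26797760e-04] [ 8.45247556e-02  1.21427477e-01  1.74034081e+00 -9.28067657e-04
  1.27997477e+00  7.43464255e-01]
```

View pics/c7.png

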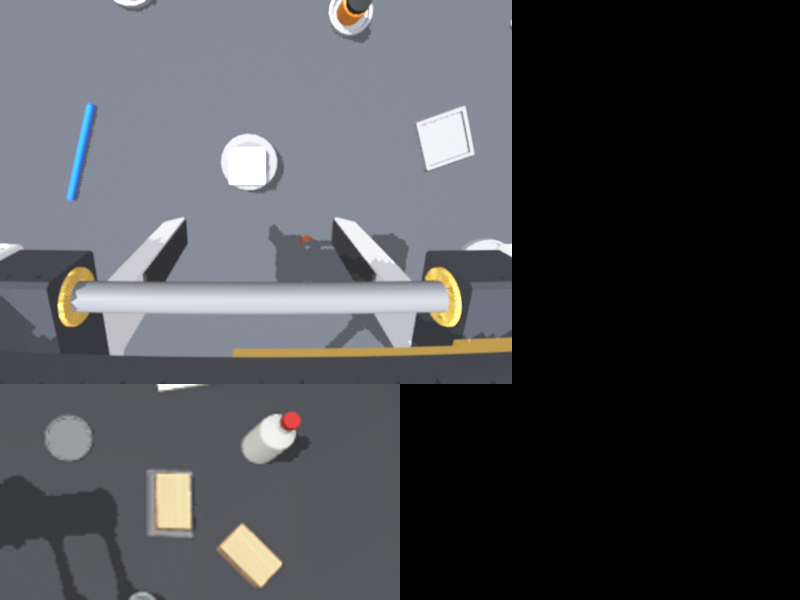

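The slide box lies in its tray; its fit gets checked later. The cover box is at (247,166) on the tin at (249,162), aligned with the gripper.

```bash
python3 - <<'E'
from h import *
im=cv2.imread("pics/w7.png"); V=im.min(2).astype(int)
w=np.zeros(V.shape,bool); w[125:200,210:290]=1
print(np.percentile(V[w],[50,70,80,90]), V[155:172:4,225:275:4])
for th in(215,235,248): print(th,rect("wrist",w&(V>th),.048))
print("tin",rect("wrist",w&(im.max(2)>170),.03))
w[:]=0;w[100:175,410:480]=1; print("sq",rect("wrist",w&(im.max(2)>165),.009))
E
```

```text
[137. 242. 255. 255.] [[245 255 255 255 255 255 255 255 255 255 255 200 242]
 [244 255 255 255 255 255 255 255 255 255 255 210 241]
 [243 255 255 255 255 255 255 255 255 255 255 224 241]
 [243 255 255 255 255 255 255 255 255 255 255 171 240]
 [243 255 255 255 255 255 255 255 255 255 255 202 239]]
215 {'rect': array([462.3, 136.6,  60.7,  60.3]), 'ang': 75.1, 'circ': array([460.7, 136. ,  63.6])}
235 {'rect': array([463.6, 137.9,  58.8,  54.2]), 'ang': -37.7, 'circ': array([460.7, 136.4,  62.2])}
248 {'rect': array([457.9, 134.9,  42.4,  42. ]), 'ang': 52.3, 'circ': array([457.9, 134.8,  56.4])}
tin {'rect': array([460.1, 135.3,  65.5,  65.5]), 'ang': 52.3, 'circ': array([459.4, 134.3,  68.4])}
sq {'rect': array([669.5,   7.5,  65.2,  64.4]), 'ang': 72.3, 'circ': array([669.5,   7.5,  88.8])}
```

{"api": "servo_tool", "payload": {
  "increments": [
    {"grip": -1,"travel": [0.3,2.7,-4],"twist": 0},
    {"grip": -1,"travel": [0.3,2.7,-9],"twist": 0},
    {"grip": -1,"travel": [0.3,2.7,-13],"twist": 0},
    {"grip": -1,"travel": [0.3,2.7,-15.4],"twist": 0},
    {"grip": -1,"travel": [0.3,2.7,-15.4],"twist": 0}
  ]
}}

```text
time_s: 21.72
tool_pos: [0.4562, 0.135, 0.0375]
eef_rot: [-2.82, -1.383, 0.007]
wrist_force: [0.4, -0.3, -0.3]
gripper_width: 1.002
grip_force: 0.0
```

{"api": "servo_tool", "payload": {
  "increments": [
    {"grip": 1,"travel": [0,0,0],"twist": 0},
    {"grip": 1,"travel": [0,0,0],"twist": 0},
    {"grip": 1,"travel": [0,0,0],"twist": 0},
    {"grip": 1,"travel": [0,0,0],"twist": 0},
    {"grip": 1,"travel": [0,0,0],"twist": 0}
  ]
}}

```text
time_s: 22.35
tool_pos: [0.4576, 0.1362, 0.0392]
eef_rot: [2.819, 1.385, 0.001]
wrist_force: [-1.1, -0.2, 0.3]
gripper_width: 0.506
grip_force: 0.0
```

{"api": "servo_tool", "payload": {
  "increments": [
    {"grip": 1,"travel": [0,0,0],"twist": 0},
    {"grip": 1,"travel": [0,0,0],"twist": 0},
    {"grip": 1,"travel": [0,0,0],"twist": 0}
  ]
}}

```text
time_s: 22.72
tool_pos: [0.4576, 0.1361, 0.0391]
eef_rot: [2.819, 1.385, 0.0]
wrist_force: [-0.4, 0.3, 0.6]
gripper_width: 0.421
grip_force: 30.0
```

{"api": "servo_tool", "payload": {
  "increments": [
    {"grip": 1,"travel": [0,0,1],"twist": 0},
    {"grip": 1,"travel": [0,0,6],"twist": 0},
    {"grip": 1,"travel": [3,-2,10],"twist": 1},
    {"grip": 1,"travel": [7.5,-4.6,11],"twist": 2},
    {"grip": 1,"travel": [12,-7.3,11],"twist": 3}
  ]
}}

```text
time_s: 23.35
tool_pos: [0.5796, 0.0626, 0.1515]
eef_rot: [2.563, 1.813, 0.006]
wrist_force: [-0.0, 0.2, -0.9]
gripper_width: 0.42
grip_force: 30.0
```

{"api": "servo_tool", "payload": {
  "increments": [
    {"grip": 1,"travel": [4.5,-2.8,0],"twist": 0.3},
    {"grip": 1,"travel": [9.2,-5.6,0],"twist": 0.3},
    {"grip": 1,"travel": [9.2,-5.6,0],"twist": 0.3},
    {"grip": 1,"travel": [9.2,-5.6,0],"twist": 0.3},
    {"grip": 1,"travel": [9.2,-5.6,0],"twist": 0.3}
  ]
}}

```text
time_s: 23.98
tool_pos: [0.6682, 0.008, 0.1493]
eef_rot: [-2.538, -1.85, 0.001]
wrist_force: [-0.6, 0.5, -0.1]
gripper_width: 0.421
grip_force: 30.0
```

```bash
python3 - <<'E'
from h import *
s=telemetry.get_state(); print(s["tool_pos"],s["eef_rot"],2*np.degrees(np.arctan2(s["eef_rot"][1],s["eef_rot"][0])))
im,d=optics.snapshot("wrist"); cv2.imwrite("pics/w8.png",im)
cv2.imwrite("pics/w8b.png",cv2.resize(im,(768,576)))
E
```

```text
[0.66819971 0.00801739 0.14932168] [-2.53806745e+00 -1.85023797e+00  6.61991719e-04] -287.8162911707914
```

View pics/w8b.png

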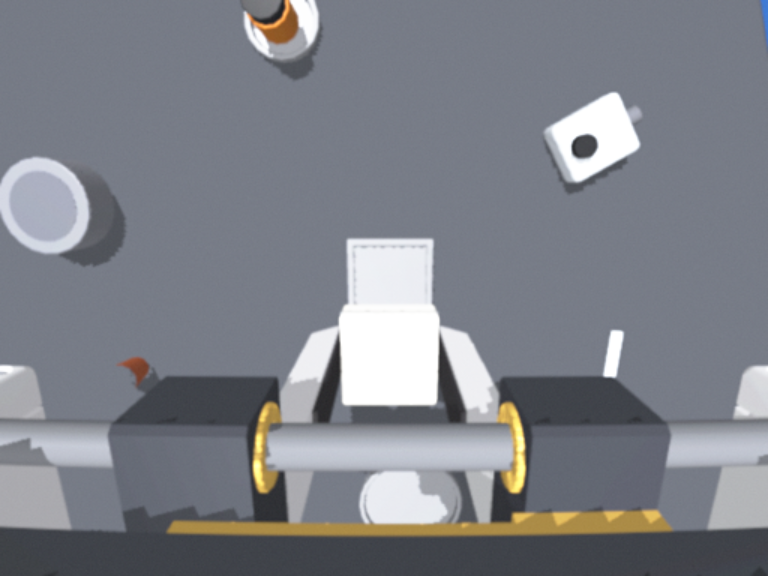

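The cover box is square to its tray, whose far edge is at (347–433, 239), and centred on it sideways. Lowering.

{"api": "servo_tool", "payload": {
  "increments": [
    {"grip": 1,"travel": [0.1,-0.1,-5],"twist": 0},
    {"grip": 1,"travel": [0.1,-0.1,-9],"twist": 0},
    {"grip": 1,"travel": [0.1,-0.1,-12],"twist": 0},
    {"grip": 1,"travel": [0.1,-0.1,-13.3],"twist": 0},
    {"grip": 1,"travel": [0.1,-0.1,-13.5],"twist": 0}
  ]
}}

```text
time_s: 24.65
tool_pos: [0.6701, 0.0065, 0.014]
eef_rot: [-2.539, -1.85, 0.0]
wrist_force: [-0.3, 0.1, 0.1]
gripper_width: 0.422
grip_force: 30.0
```

{"api": "servo_tool", "payload": {
  "increments": [
    {"grip": 1,"travel": [0,0,-0.1],"twist": 0},
    {"grip": 1,"travel": [0,0,-0.1],"twist": 0},
    {"grip": 1,"travel": [0,0,-0.1],"twist": 0}
  ]
}}

```text
time_s: 25.02
tool_pos: [0.6711, 0.006, 0.014]
eef_rot: [2.538, 1.849, 0.002]
wrist_force: [0.5, -0.2, -0.8]
gripper_width: 0.424
grip_force: 30.0
```

{"api": "servo_tool", "payload": {
  "increments": [
    {"grip": 1,"travel": [-0.1,0.1,-0.1],"twist": 0},
    {"grip": 1,"travel": [-0.1,0.1,-0.2],"twist": 0},
    {"grip": 1,"travel": [-0.1,0.1,-0.2],"twist": 0}
  ]
}}

```text
time_s: 25.4
tool_pos: [0.6705, 0.0066, 0.0131]
eef_rot: [2.537, 1.848, 0.003]
wrist_force: [-0.5, -0.4, 7.3]
gripper_width: 0.423
grip_force: 30.0
```

{"api": "servo_tool", "payload": {
  "increments": [
    {"grip": 0,"travel": [0,0,0],"twist": 0},
    {"grip": -0.2,"travel": [0,0,0],"twist": 0},
    {"grip": -0.2,"travel": [0,0,0],"twist": 0},
    {"grip": -0.2,"travel": [0,0,2],"twist": 0},
    {"grip": -0.2,"travel": [0,0,7],"twist": 0}
  ]
}}

```text
time_s: 26.02
tool_pos: [0.6671, 0.0074, 0.0785]
eef_rot: [-2.536, -1.847, 0.008]
wrist_force: [1.9, 0.2, 0.3]
gripper_width: 0.599
grip_force: 0.0
```

{"api": "servo_tool", "payload": {
  "increments": [
    {"grip": -1,"travel": [0,0,5],"twist": 0},
    {"grip": -1,"travel": [-3.5,1,10],"twist": 0},
    {"grip": -1,"travel": [-8.5,4,10],"twist": 0},
    {"grip": -1,"travel": [-13.5,7,10],"twist": 0},
    {"grip": -1,"travel": [-18.5,9,10],"twist": 0}
  ]
}}

```text
time_s: 26.65
tool_pos: [0.4827, 0.0982, 0.1809]
eef_rot: [-2.539, -1.85, -0.0]
wrist_force: [0.3, 0.4, -0.1]
gripper_width: 0.999
grip_force: 0.0
```

{"api": "servo_tool", "payload": {
  "increments": [
    {"grip": -1,"travel": [-2.5,2,0],"twist": 0},
    {"grip": -1,"travel": [-2.5,2,0],"twist": 0},
    {"grip": -1,"travel": [-2.5,2,0],"twist": 0}
  ]
}}

```text
time_s: 27.02
tool_pos: [0.4607, 0.1168, 0.1812]
eef_rot: [2.538, 1.849, 0.002]
wrist_force: [0.5, 0.3, 0.1]
gripper_width: 0.999
grip_force: 0.0
```

```bash
python3 - <<'E'
from h import *
s=telemetry.get_state(); print(s["tool_pos"],s["eef_rot"])
im,d=optics.snapshot("wrist"); cv2.imwrite("pics/w9.png",im)
t,_=optics.snapshot("top"); cv2.imwrite("pics/t9.png",t)
C=np.zeros((600,800,3),np.uint8); C[:384,:512]=im; C[384:,:400]=cv2.resize(t[130:238,100:300],(400,216))
C[384:,400:]=cv2.resize(t[130:238,250:450],(400,216))
cv2.imwrite("pics/c9.png",C)
w=np.zeros(im.shape[:2],bool); w[100:250,190:325]=1
for th in(160,190): print("tin",rect("wrist",w&(im.max(2)>th),.03))
E
```

```text
[0.46069294 0.11679679 0.18115714] [2.53824123e+00 1.84901818e+00 1.57593646e-03]
tin {'rect': array([459.8, 135.1,  66.9,  66.3]), 'ang': -17.9, 'circ': array([460. , 134.7,  67.8])}
tin {'rect': array([460.1, 134.4,  65.5,  65.2]), 'ang': 27.6, 'circ': array([460.2, 134.6,  66.2])}
```

View pics/c9.png

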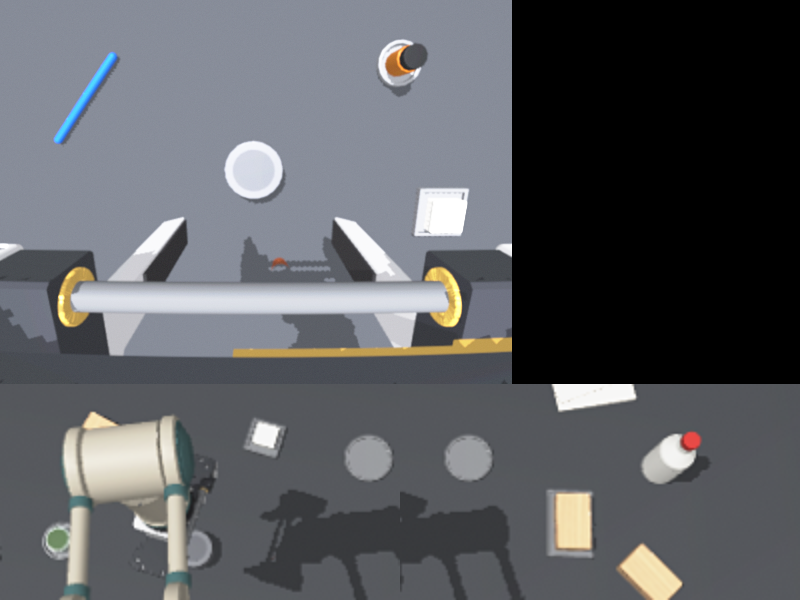

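The cover box sits in its tray at (441,212), and the bare tin is at (254,170). Now the tin.

{"api": "servo_tool", "payload": {
  "increments": [
    {"grip": -1,"travel": [0,1.8,-4],"twist": 0},
    {"grip": -1,"travel": [0,1.8,-10],"twist": 0},
    {"grip": -1,"travel": [0,1.8,-15],"twist": 0},
    {"grip": -1,"travel": [0,1.8,-16.9],"twist": 0},
    {"grip": -1,"travel": [0,1.8,-16.9],"twist": 0}
  ]
}}

```text
time_s: 27.75
tool_pos: [0.4591, 0.1343, 0.0102]
eef_rot: [-2.539, -1.847, 0.006]
wrist_force: [-0.4, 0.1, -0.0]
gripper_width: 0.997
grip_force: 0.0
```

{"api": "servo_tool", "payload": {
  "increments": [
    {"grip": 1,"travel": [0,0,0],"twist": 0},
    {"grip": 1,"travel": [0,0,0],"twist": 0},
    {"grip": 1,"travel": [0,0,0],"twist": 0},
    {"grip": 1,"travel": [0,0,0],"twist": 0},
    {"grip": 1,"travel": [0,0,0],"twist": 0}
  ]
}}

```text
time_s: 28.38
tool_pos: [0.4602, 0.1352, 0.0128]
eef_rot: [2.539, 1.849, 0.002]
wrist_force: [-0.4, -0.6, 6.1]
gripper_width: 0.696
grip_force: 30.0
```

{"api": "servo_tool", "payload": {
  "increments": [
    {"grip": 1,"travel": [0,0,0],"twist": 0},
    {"grip": 1,"travel": [0,0,0.5],"twist": 0},
    {"grip": 1,"travel": [0,0,1],"twist": 0}
  ]
}}

```text
time_s: 28.75
tool_pos: [0.4591, 0.1351, 0.0221]
eef_rot: [-2.539, -1.849, 0.001]
wrist_force: [-0.3, 0.1, -0.6]
gripper_width: 0.697
grip_force: 30.0
```

{"api": "servo_tool", "payload": {
  "increments": [
    {"grip": 1,"travel": [0,0,5],"twist": 0},
    {"grip": 1,"travel": [1,-2,10],"twist": 0},
    {"grip": 1,"travel": [3.5,-6.8,12],"twist": 0},
    {"grip": 1,"travel": [6,-11.6,12],"twist": 0},
    {"grip": 1,"travel": [8.5,-16.4,12],"twist": 0}
  ]
}}

```text
time_s: 29.38
tool_pos: [0.5451, -0.0303, 0.1427]
eef_rot: [2.539, 1.85, 0.001]
wrist_force: [0.2, 0.8, -1.0]
gripper_width: 0.696
grip_force: 30.0
```

{"api": "servo_tool", "payload": {
  "increments": [
    {"grip": 1,"travel": [2.5,-4.8,0],"twist": 0},
    {"grip": 1,"travel": [5,-9.6,0],"twist": 0},
    {"grip": 1,"travel": [8,-15.5,0],"twist": 0},
    {"grip": 1,"travel": [8,-15.5,0],"twist": 0},
    {"grip": 1,"travel": [8,-15.5,0],"twist": 0}
  ]
}}

```text
time_s: 30.0
tool_pos: [0.6238, -0.1837, 0.1413]
eef_rot: [-2.539, -1.847, 0.001]
wrist_force: [0.2, 1.3, -0.5]
gripper_width: 0.696
grip_force: 30.0
```

```bash
python3 - <<'E'
from h import *
s=telemetry.get_state(); print(s["tool_pos"])
im,d=optics.snapshot("wrist"); cv2.imwrite("pics/w10.png",im)
cv2.imwrite("pics/w10b.png",cv2.resize(im,(768,576)))
E
```

```text
[ 0.62377295 -0.18366608  0.14126745]
```

View pics/w10b.png

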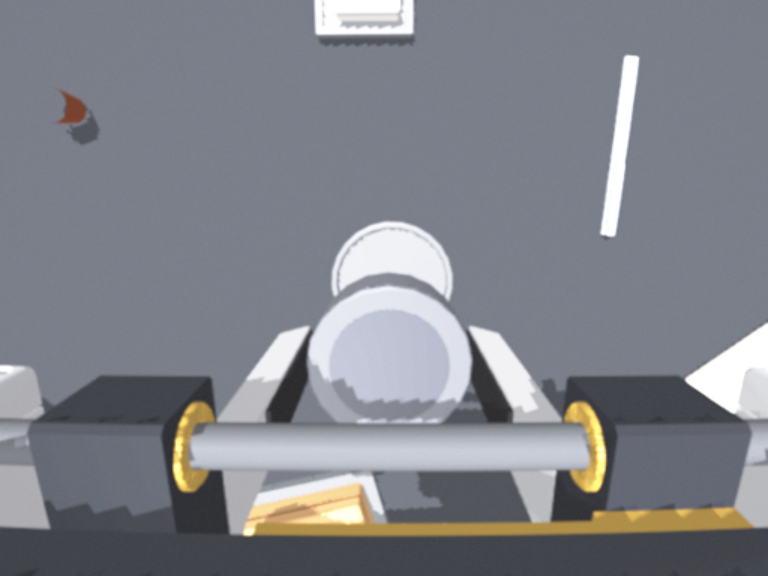

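The tin is level at (390,355). The visible ring arc (x 332–453, top y 222) puts the ring centre near (392,282).

```bash
python3 - <<'E'
from h import *
w=world_pts("wrist",np.array([(332,280),(453,280),(392.5,222)])*2/3,.009)[:,:2]*1000
d=np.array([np.cos(np.radians(72.2)),np.sin(np.radians(72.2))])
print(w, w[:2].mean(0), w[2]-44*d)
E
```

```text
[[ 585.48920608 -168.75900309]
 [ 668.83207377 -195.47339635]
 [ 639.79107361 -142.47526995]] [ 627.16063993 -182.11619972] [ 626.3404802  -184.36896323]
```

{"api": "servo_tool", "payload": {
  "increments": [
    {"grip": 1,"travel": [0.2,0,-5],"twist": 0},
    {"grip": 1,"travel": [0.2,0,-9],"twist": 0},
    {"grip": 1,"travel": [0.2,0,-11.5],"twist": 0},
    {"grip": 1,"travel": [0.2,0,-12.3],"twist": 0},
    {"grip": 1,"travel": [0.2,0,-12.4],"twist": 0}
  ]
}}

```text
time_s: 30.68
tool_pos: [0.6265, -0.1829, 0.0185]
eef_rot: [2.538, 1.851, 0.0]
wrist_force: [0.3, -0.4, -0.6]
gripper_width: 0.694
grip_force: 30.0
```

{"api": "servo_tool", "payload": {
  "increments": [
    {"grip": 1,"travel": [0,0,-0.1],"twist": 0},
    {"grip": 1,"travel": [0,0,-0.2],"twist": 0},
    {"grip": 1,"travel": [0,0,-0.2],"twist": 0}
  ]
}}

```text
time_s: 31.05
tool_pos: [0.6268, -0.1841, 0.0166]
eef_rot: [2.539, 1.849, 0.001]
wrist_force: [-0.1, -0.2, -1.6]
gripper_width: 0.696
grip_force: 30.0
```

{"api": "servo_tool", "payload": {
  "increments": [
    {"grip": 1,"travel": [0,0,-0.1],"twist": 0},
    {"grip": 1,"travel": [0,0,-0.2],"twist": 0},
    {"grip": 1,"travel": [0,0,-0.2],"twist": 0}
  ]
}}

```text
time_s: 31.42
tool_pos: [0.6268, -0.1841, 0.0159]
eef_rot: [2.539, 1.849, 0.001]
wrist_force: [-2.0, 0.7, 8.7]
gripper_width: 0.696
grip_force: 30.0
```

{"api": "servo_tool", "payload": {
  "increments": [
    {"grip": -0.5,"travel": [0,0,0],"twist": 0},
    {"grip": -0.8,"travel": [0,0,0],"twist": 0},
    {"grip": -0.8,"travel": [0,0,0],"twist": 0},
    {"grip": -0.8,"travel": [0,0,2],"twist": 0},
    {"grip": -0.8,"travel": [0,0,7],"twist": 0}
  ]
}}

```text
time_s: 32.05
tool_pos: [0.6244, -0.1831, 0.0816]
eef_rot: [-2.535, -1.846, 0.006]
wrist_force: [1.3, 0.2, 0.7]
gripper_width: 0.901
grip_force: 0.0
```

{"api": "servo_tool", "payload": {
  "increments": [
    {"grip": -1,"travel": [0,0,5],"twist": 0},
    {"grip": -1,"travel": [-3,3,10],"twist": 0},
    {"grip": -1,"travel": [-7,6,13],"twist": 0},
    {"grip": -1,"travel": [-11,9,16],"twist": 0},
    {"grip": -1,"travel": [-15,12,19],"twist": 0}
  ]
}}

```text
time_s: 32.67
tool_pos: [0.4751, -0.063, 0.2748]
eef_rot: [-2.54, -1.849, -0.0]
wrist_force: [0.0, 1.2, -0.0]
gripper_width: 1.003
grip_force: 0.0
```

{"api": "servo_tool", "payload": {
  "increments": [
    {"grip": -1,"travel": [-4,3,2],"twist": 0},
    {"grip": -1,"travel": [-8,7,2],"twist": 0},
    {"grip": -1,"travel": [-12,11,2],"twist": 0},
    {"grip": -1,"travel": [-14,14,2],"twist": 0},
    {"grip": -1,"travel": [-14,14,2],"twist": 0}
  ]
}}

```text
time_s: 33.3
tool_pos: [0.335, 0.0774, 0.2943]
eef_rot: [2.536, 1.854, 0.002]
wrist_force: [0.1, -0.4, 0.0]
gripper_width: 1.001
grip_force: 0.0
```

```bash
python3 - <<'E'
from h import *
s=telemetry.get_state(); print(s["tool_pos"])
t,_=optics.snapshot("top"); cv2.imwrite("pics/t11.png",t)
c,d=optics.snapshot("scene"); cv2.imwrite("pics/s11.png",c)
C=np.zeros((600,800,3),np.uint8); C[:225]=cv2.resize(t[130:255,80:524 if 0 else 512],(800,225),interpolation=cv2.INTER_CUBIC)
C[225:]=cv2.resize(c[80:320,60:512],(800,375),interpolation=cv2.INTER_CUBIC)
cv2.imwrite("pics/c11.png",C)
hsv=cv2.cvtColor(t,cv2.COLOR_BGR2HSV)
# slide box top in the top view
w=np.zeros(t.shape[:2],bool); w[170:225,318:352]=1
print(rect("top",w&(hsv[...,1]>70)&(hsv[...,0]<30)&(hsv[...,2]>110),.033))
E
```

```text
[0.33498364 0.07739069 0.29425977]
{'rect': array([ 494.6, -363.8,  101.7,   64.2]), 'ang': -1.5, 'circ': array([ 492.7, -361.2,  113.2])}
```

View pics/c11.png

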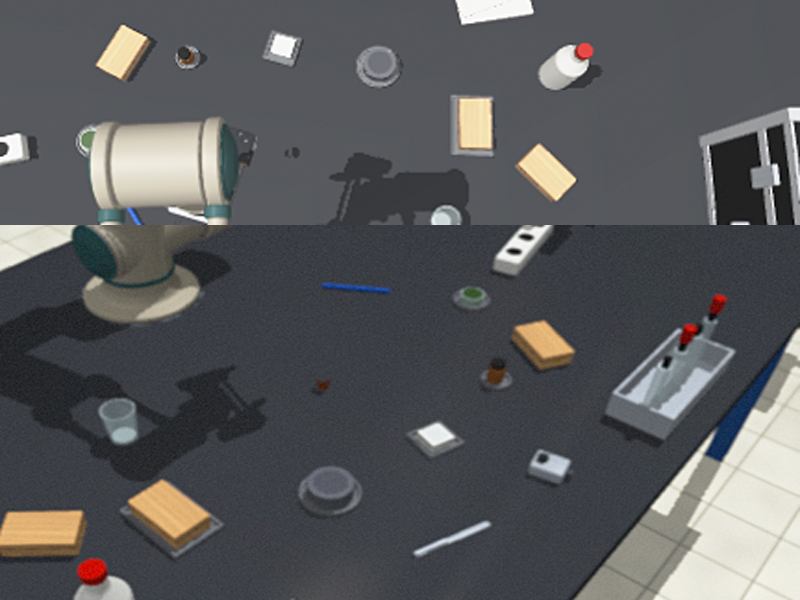

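All five things sit flat in their holders: slide box (172,514), tin (329,487), cover box (435,437), jar (496,375), dish (472,296). The slide box measures centred in its tray. Handing in.

```bash
python3 -c "
from cell import workorder
print(workorder.sign_off())"
```

```text
the job is handed in; nothing more can be done
None
```

The job is handed in after about 33 s of robot time: all five things stand upright in their own holders in the last pictures, each carried singly and set down by contact, but sign-off returned no verdict.

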